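# Close up the tool chest and hand over its opened dial padlock

## Task

We are closing up the blue tool chest: first push its open, loaded top drawer fully home. Then open the dial padlock that is parked, locked, on the staple on the chest top: it is only day-locked, so turn its clicking dial clockwise until the white pointer rests in the notch at the red mark, pull the lock body away from the staple so that the shackle opens, and unhook the lock from the staple. Finish while holding the lock in the gripper, shackle still open, level with its dial up, still and about 15 cm higher than the chest top for me to take; leave everything else on the chest and bench where it is.

Things in the scene. Friction and masses are not known exactly. Their poses are not given: they have to be found in the camera images.
- lock_center (a point): Middle, half-way up, of a dial padlock's steel body, 56 mm long (x), 54 mm wide (y), 24 mm thick (z), 0.5 kg. It lies flat on its back on the chest top, dial up, its shackle hooked through the staple, so this point is 12 mm above the chest top. Its axes turn with it, x towards the shackle, z up out of the dial face.
- shackle_crown (a point): Middle of the bar at the crown of the shackle, 70 mm along the lock's x from the body's middle when shut, 92 mm when open. The shackle is a U of 8 mm round bar, 12 mm above the body's underside, its two straight legs at y = +18 and -18 mm of the lock (bar centres), joined by a half-circle of 18 mm radius. Axes as the lock's.
- shackle_tip (a point): Tip of the shackle's free, short leg (lock's y = -18 mm; the other leg never leaves the body). Shut, it is inside the body; open, it stands 14 mm clear of the body's end, 42 mm along x from the body's middle. Open lock off the staple: swing the body a quarter turn counter-clockwise from above, round the bend, then slide it crown first along the free leg till the tip is out.
- staple (a point): Centre of the staple's opening, 12 mm above the chest top, 50 mm behind the chest's front edge. An upright arch of 5 mm round steel bar, its legs 23 mm apart along y (18 mm clear), clear height 26 mm, 31.5 mm over all; a hooked lock can rise 8 mm. Axes as the chest's. The shackle passes between the legs, the lock body lying on the +y side; it can be pulled about 5 mm before the staple catches the shackle.
- dial_grip (a point): Middle of the dial's fluted black knob, 32 mm across, on the dial's axis, which runs through the body's middle. The knob spans 28 to 41 mm above the chest top (this point 34.5 mm); under it a skirt 43 mm across, 3 mm thick, lies on the 24 mm high body. A white pointer line runs out along this point's x axis, which turns with the dial; the red mark is on the body at the shackle end.
- dial (a joint): Angle of the dial on the lock body, rad, counter-clockwise seen from above; 0 = pointer at the red mark (towards the shackle), the only notch where the shackle is free (within about 0.17 rad). It clicks and rests in a notch every 0.524 rad (30 degrees, 0 is one), takes up to 0.04 N m over a click, has no end stops, and starts 0.8 to 2.4 rad counter-clockwise of the mark.
- shackle (a joint): How far the shackle is out of the lock body, m: 0 shut, 0.022 fully open. Locked it has under 1 mm of play; with the dial on the open notch it slides against about 4 N of friction and stays where it is left.
- drawer (a joint): How far the top drawer stands open, m: 0 fully home. It slides out towards the robot (the chest's -x) and takes about 3 N to push.
- drawer_pull (a point): Middle of the outer face of the top drawer's full-width aluminium pull rail: a lip 490 mm wide and 14 mm tall, 18 mm out from the drawer front, 21 mm below the chest top. Pushed here along the chest's +x the drawer goes home. Axes as the chest's.
- chest: Blue steel bench tool chest, fixed, 310 mm deep (x), 520 mm wide (y), 160 mm high plus a 3 mm rubber mat (chest top at 163 mm). Origin under its centre on the bench; +x from the drawer front to the back, +y to the left seen from the drawer front.
- lock: The same padlock; this origin lies under the crown of the shut shackle, level with the body's underside, 70 mm along the lock's x from the body's middle. Axes as the lock's.
- table: The plywood workbench, top at height 0, fixed.
- tape_measure: Bystander, not to be moved: yellow tape measure, 75 x 42 x 66 mm, standing on the right of the chest top. Origin under its middle.
- sanding_block: Bystander, not to be moved: cork sanding block, 110 x 62 x 22 mm, on the chest top to the left. Origin under its middle.
- wax_tin: Bystander, not to be moved: round brass-coloured wax tin, 76 mm across, 42 mm tall, behind the lock on the chest top. Origin under its middle.
- glue_bottle: Bystander, not to be moved: white glue bottle, 62 mm across, 190 mm tall, on the bench left of the chest. Origin under its middle.
- mug: Bystander, not to be moved: blue mug, 82 mm across, 95 mm tall, on the bench to the right. Origin under its middle.
- mallet: Bystander, not to be moved: wooden mallet, head 75 x 130 x 65 mm, handle 230 mm, on the bench to the left. Origin under its middle (of the head).
- offcut: Bystander, not to be moved: dark wood offcut, 160 x 70 x 27 mm, on the bench right of the chest. Origin under its middle.
- spring_clamp: Bystander, not to be moved: black and orange spring clamp, 150 x 50 x 22 mm, on the bench to the right. Origin under its middle.
Mind the look-alikes: they are no part of the job. There is more than one size of the lock; the job needs the middle-sized.

How it is judged:
By the outcome, as a careful person would: the job done as asked, in the order asked, and still so for the second after the job is handed in, while the arm keeps its last pose, push and grip.
It also fails if it takes over 72 s, if anything falls off the work surface, if the arm or the gripper's body presses on something with over 40 N, if the wrist force passes 120 N, or if a joint passes its speed limit or range.

## Robot

A 6-joint arm with a two-finger parallel gripper is mounted at the origin on the work surface. World frame = base frame: x ahead of the robot, y to its left, z up, the work surface at z = 0. Lengths are in m, angles in rad, forces in N, time in s.
With the tool pointing down it reaches from about 0.375 to 0.975 m from the base axis. Payload 3.8 kg.
Tool frame: the origin (TCP) lies midway between the tips of the shut fingers; the grasp point (between the pads) lies 19 mm behind it; x points along the fingers, z is the direction in which the jaws open and shut, and the axes are right-handed (so a half turn about x gives the same grasp; the last joint's range is limited). The gripper opens to 85 mm and grips with 20 to 120 N. Pads are 22 mm wide; open, the fingers measure 114 mm over their backs; the gripper's body (76 mm by 85 mm) begins 54 mm behind the grasp point. The pads swing forward as they close: fully open they stand 13 mm farther back than shut.
Start: joints at [-1.154, 0.264, 1.604, -0, 1.274, -0.037], TCP at [0.296, -0.607, 0.231] pointing down, gripper open.
Joint ranges: [-2.63, 2.63], [-0.94, 2.18], [0.31, 2.57], [-1.31, 4.45], [0, 2.66], [-2.55, 2.55]. Speed limits (rad/s): [2.57, 2.57, 3.14, 3.14, 3.14, 3.14].

## Interface

Orientations are given as a rotation vector (axis times angle).
In Python, from workcell import * gives the robot as it stands. The module is installed in compiled form; this text tells all that it offers.
- The arm moves only by the tool carry_out, never from a script. Its arguments are lists of equal length, an entry for each row: "offset": the shift along the tool's x, y, z in cm, a list of three; "delta_rot": the turn, a rotation vector about the tool's x, y, z in degrees, a list of three. A call has exactly 5 rows; each row shifts and turns the commanded pose from where the row before left it, along the tool's axes as they then stand; what a row does not reach is not made up. A row lasts 1/12 s, in which the tool goes at most 41.7 mm and 7.16 degrees, less where a joint would pass 70% of its speed; a pose out of reach is approached as far as the arm can. A call is refused whole if a number of a shift passes 4.17 or a number of a turn 7.16, either way. A call with a gripper value outside its range is refused whole. "fingers" is the opening, from -1 (shut) to 1 (fully open), set as the call begins (left out, the last holds). The fingers move at their own pace and stop on an object; "newtons" is the grip in N (left out, the last holds). Time passes only in rows, so rows that do not move let the fingers close, or fill a call up. It gives the time, the measured TCP pose, the force and the opening at its end, in the units of the state.
- read_state(): the state, without advancing time (a new reading comes with each control period).
- read_camera(name): name is "scene" or "side" or "wrist"; returns (picture, depth): 480x640x3 uint8, red, green, blue; 480x640 float32, m along the optical axis (not along the pixel's ray), 0 where there is no reading.
- get_calibration(name): a dict with "fx", "fy", "cx", "cy" (pixels), "distortion" ([k1, k2, p1, p2, k3] as OpenCV has them; the pictures are not rectified), "R" (3x3) and "t" (3): a world point X has camera coordinates R X + t; the wrist camera has in their place "mount" (4x4, takes a point from camera to tool coordinates, whose origin is the TCP and whose axes are the tool frame's). Camera axes: x right, y down, z forward; pixel columns grow to the right and rows downward; lengths in m; the calibration is good to about 2 mm. A picture is of the moment at which its call begins: read the wrist's pose just before it. get_calibration takes no time and is no camera call.
- finish_job(): hands the job in, once; it reports no verdict.
The state is a dict: "time": time; "q": joint angles; "joint_vel": joint speeds; "joint_torque": joint torques, N m; "tool_pos": TCP position; "tcp_rot": TCP orientation; "wrist_force": force on the tool from outside, world axes, zero at the start; "torque": the same for the moment, N m; "width": opening from 0.0 (shut) to 1.0 (fully open).
Only numpy, scipy, OpenCV 4.12 (cv2) and the standard library are available. Lean on these libraries where they do the work, as an engineer would, in place of code of your own. Each camera call takes 0.05 s, during which the arm holds its last target. There are 200 camera calls.

## Working session

There is one attempt and no reset: what is moved stays moved. The work goes in short steps, Python scripts to look and compute and a tool call to move; the robot and the scene stay as the last step left them, time stands still between calls to the robot, and variables do not carry over. Pictures are saved under pics/ and viewed, about 8 in all and at most 12, crops included, and the job is handed in when it is done.

Besides the shell and the picture viewer there is one more tool, called after "Emit:" by a JSON object that holds its "fn" and its "kwargs". carry_out: Moves the arm, as the interface text tells. Its arguments: {"type":"object","properties":{"offset":{"type":"array"},"delta_rot":{"type":"array"},"fingers":{"type":"number"},"newtons":{"type":"number"}},"required":["offset","delta_rot"]}

```bash
mkdir -p pics; cat > h.py <<'E'
from workcell import *
import numpy as np, cv2
from scipy.spatial.transform import Rotation as Ro
def snap(name,f=None):
    s=read_state(); p,d=read_camera(name)
    if f: cv2.imwrite('pics/'+f,p[:,:,::-1])
    np.savez('/tmp/%s.npz'%name,p=p,d=d,pos=s['tool_pos'],rot=s['tcp_rot'])
    return p,d
def pose(name):
    c=get_calibration(name)
    z=np.load('/tmp/%s.npz'%name)
    if name=='wrist':
        T=np.eye(4);T[:3,:3]=Ro.from_rotvec(z['rot']).as_matrix();T[:3,3]=z['pos']
        W=T@np.array(c['mount'])
    else:
        R=np.array(c['R']);t=np.array(c['t']).ravel();W=np.eye(4);W[:3,:3]=R.T;W[:3,3]=-R.T@t
    K=np.array([[c['fx'],0,c['cx']],[0,c['fy'],c['cy']],[0,0,1.]])
    return W,K,np.array(c['distortion']),z
def pts(name,uv,z=None):
    "world points by depth, or on plane height z"
    W,K,D,d=pose(name)
    uv=np.array(uv,float).reshape(-1,2)
    n=cv2.undistortPoints(uv[:,None],K,D)[:,0]
    r=np.c_[n,np.ones(len(n))]
    if z is None:
        dep=np.array([np.median(d['d'][int(v)-1:int(v)+2,int(u)-1:int(u)+2]) for u,v in uv])
    else:
        rw=r@W[:3,:3].T; dep=(z-W[2,3])/rw[:,2]
    return (r*dep[:,None])@W[:3,:3].T+W[:3,3]
def cloud(name):
    vv,uu=np.mgrid[0:480,0:640]
    W,K,D,d=pose(name)
    n=cv2.undistortPoints(np.c_[uu.ravel(),vv.ravel()].astype(float)[:,None],K,D)[:,0]
    P=(np.c_[n,np.ones(len(n))]*d['d'].ravel()[:,None])@W[:3,:3].T+W[:3,3]
    P[d['d'].ravel()==0]=np.nan
    return P.reshape(480,640,3)
def proj(name,X):
    W,K,D,d=pose(name); M=np.linalg.inv(W)
    return cv2.projectPoints(np.array(X,float).reshape(-1,1,3),cv2.Rodrigues(M[:3,:3])[0],M[:3,3],K,D)[0][:,0]
E
python3 - <<'E'
from h import *
s=read_state();print(s)
for n in('scene','side','wrist'): 
    snap(n,n+'0.png'); W=pose(n)[0];print(n,W.round(3).tolist())
a=cv2.imread('pics/scene0.png');b=cv2.imread('pics/side0.png')
E
```

```text
{'time': 0.0, 'q': array([-1.15392516e+00,  2.64752194e-01,  1.60540259e+00,  6.14462129e-06,
        1.27367258e+00, -3.68924185e-02]), 'joint_vel': array([-0.00035486,  0.00080859,  0.00013477,  0.00054426,  0.00051043,
        0.00047982]), 'joint_torque': array([-3.76394863e-03, -5.15126395e+01, -3.67313361e+01, -2.87683861e-04,
        1.31962658e-02, -1.52338328e-05]), 'tool_pos': array([ 0.29559372, -0.60601671,  0.22994722]), 'tcp_rot': array([ 0.87006931,  1.39222844, -0.86800597]), 'wrist_force': array([ 0.23981343,  0.21764653, -0.3482382 ]), 'torque': array([0.02482678, 0.06857148, 0.00925624]), 'width': 1.0039563874132786}
scene [[-0.043, 0.666, -0.745, 1.323], [0.999, 0.012, -0.046, 0.048], [-0.021, -0.746, -0.665, 0.873], [0.0, 0.0, 0.0, 1.0]]
side [[-0.999, 0.004, 0.038, 0.452], [-0.031, 0.469, -0.883, 1.164], [-0.021, -0.883, -0.468, 0.778], [0.0, 0.0, 0.0, 1.0]]
wrist [[0.438, -0.856, -0.274, 0.366], [-0.899, -0.417, -0.132, -0.574], [-0.001, 0.305, -0.952, 0.372], [0.0, 0.0, 0.0, 1.0]]
```

View pics/scene0.png

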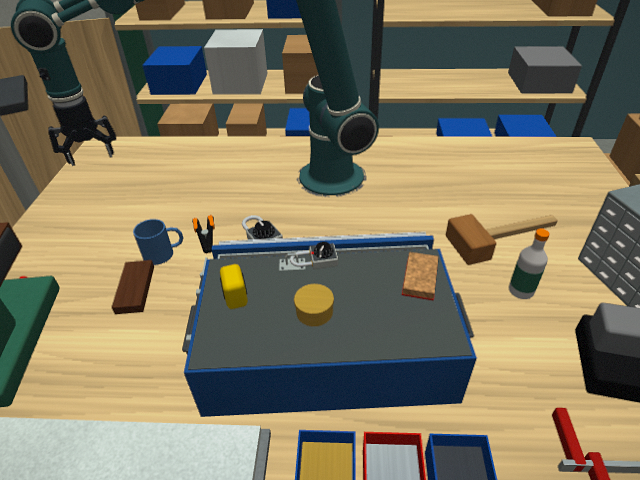

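View pics/side0.png

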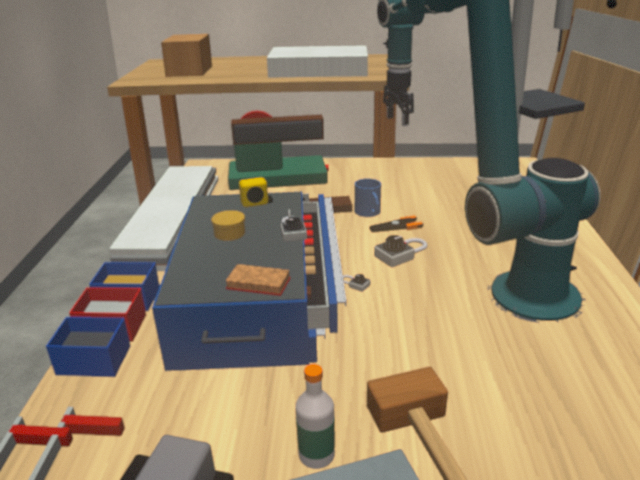

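Scene picture: the lock on the staple is at (322,250), the staple and mark plate at (293,262). Look-alikes: a bigger lock on the bench at scene (262,228) / side (395,250), and a smaller one on the bench at side (358,283). The one on the chest (side 292,225) is the middle-sized.

```bash
python3 - <<'E'
from h import *
for n in('scene','side'):
    P=cloud(n); z=np.load('/tmp/%s.npz'%n)
    m=(abs(P[:,:,2]-.163)<.008)&(P[:,:,0]>.3)&(P[:,:,0]<1)&(abs(P[:,:,1])<.5)
    m=m.astype(np.uint8);k,l,st,c=cv2.connectedComponentsWithStats(m)
    i=1+np.argmax(st[1:,4]); q=P[l==i]; print(n,st[i],np.median(q[:,2]))
    r=cv2.minAreaRect(q[:,:2].astype(np.float32));print(r,cv2.boxPoints(r).round(3).tolist())
    hi=(P[:,:,2]>.18)&(P[:,:,2]<.26)&(P[:,:,0]>.35)&(P[:,:,0]<.9)&(abs(P[:,:,1])<.35)
    k,l,st,c=cv2.connectedComponentsWithStats(hi.astype(np.uint8))
    for i in range(1,k):
        if st[i,4]>8: print(st[i],P[l==i].mean(0).round(3),P[l==i].max(0).round(3),P[l==i].min(0).round(3))
print(pts('side',[[333,260],[325,220],[340,290]]))
print(pts('scene',[[322,237],[250,241],[420,237]]))
a=np.load('/tmp/scene.npz')['p'][225:290,250:400,::-1];b=np.load('/tmp/side.npz')['p'][190:340,250:400,::-1]
cv2.imwrite('pics/c1.png',np.vstack([cv2.resize(a,None,fx=4,fy=4,interpolation=2),cv2.resize(b[:75],None,fx=4,fy=4,interpolation=2)]))
E
```

```text
scene [  184   249   292   126 25693] 0.16307427741445113
((0.6961945295333862, 0.013395637273788452), (0.295137882232666, 0.5219715237617493), 5.046503067016602) [[0.5260000228881836, 0.25999999046325684], [0.5720000267028809, -0.25999999046325684], [0.8659999966621399, -0.23399999737739563], [0.8199999928474426, 0.28600001335144043]]
[309 242  30  23 502] [0.583 0.002 0.192] [0.606 0.034 0.205] [ 0.544 -0.03   0.18 ]
[ 403  253   36   41 1166] [0.632 0.204 0.185] [0.686 0.246 0.19 ] [0.569 0.164 0.18 ]
[285 254  13   6  36] [ 0.59  -0.067  0.19 ] [ 0.595 -0.054  0.195] [ 0.588 -0.08   0.182]
[220 264  27  42 878] [ 0.703 -0.166  0.217] [ 0.725 -0.143  0.233] [ 0.655 -0.196  0.18 ]
[ 294  284   40   37 1158] [ 0.73  -0.009  0.202] [0.761 0.027 0.209] [ 0.684 -0.047  0.18 ]
side [  152   192   155   120 12071] 0.1636746686912146
((0.6949405074119568, 0.013169467449188232), (0.29835042357444763, 0.5323959589004517), 4.985245704650879) [[0.5230000019073486, 0.26499998569488525], [0.5690000057220459, -0.26499998569488525], [0.8669999837875366, -0.23899999260902405], [0.8199999928474426, 0.29100000858306885]]
[239 177  30  27 639] [ 0.686 -0.154  0.209] [ 0.724 -0.136  0.233] [ 0.653 -0.189  0.18 ]
[280 209  27  28 412] [0.575 0.01  0.192] [0.606 0.04  0.207] [ 0.544 -0.077  0.18 ]
[212 211  33  25 668] [0.72  0.005 0.2  ] [0.758 0.035 0.21 ] [ 0.686 -0.044  0.18 ]
[ 226  265   63   25 1065] [0.627 0.212 0.185] [0.687 0.251 0.189] [0.569 0.168 0.18 ]
[[ 0.48325332  0.0855977   0.14784093]
 [ 0.50640106 -0.10100708  0.15137559]
 [ 0.46712689  0.20012986  0.14605797]]
[[ 0.47710772 -0.00632164  0.14578425]
 [ 0.49398622 -0.17531851  0.14528472]
 [ 0.47832086  0.22284497  0.15035057]]
```

View pics/c1.png

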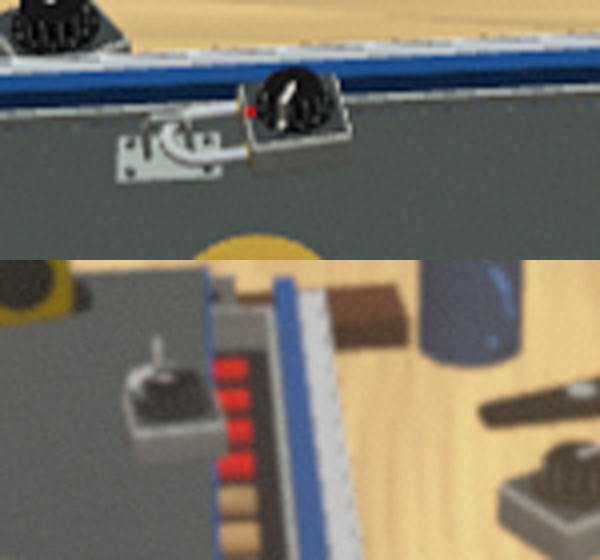

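```bash
cat >> h.py <<'E'
def yaw(): # yaw of tool z (jaw) in world, deg; and tool matrix
    s=read_state();M=Ro.from_rotvec(s['tcp_rot']).as_matrix();return np.degrees(np.arctan2(M[1,2],M[0,2])),M
def plan(target,jawyaw=None,v=4.0,w=7.0,pos=None,M=None):
    "rows from measured pose (or given) to TCP target, tool straight down, jaw (tool z) yaw deg"
    s=read_state(); p=np.array(s['tool_pos'] if pos is None else pos,float)
    if M is None: M=Ro.from_rotvec(s['tcp_rot']).as_matrix()
    if jawyaw is None: jawyaw=np.degrees(np.arctan2(M[1,2],M[0,2]))
    a=np.radians(jawyaw);z=np.array([np.cos(a),np.sin(a),0]);x=np.array([0,0,-1.]);T=np.c_[x,np.cross(z,x),z]
    rv=Ro.from_matrix(M.T@T).as_rotvec(degrees=True); d=np.array(target)-p
    n=int(max(np.ceil(np.linalg.norm(d)*100/v),np.ceil(np.linalg.norm(rv)/w),1))
    n=-(-n//5)*5
    r=(rv/n).round(2); off=[]
    for k in range(n):
        o=(M.T@(np.array(target)-p)*100/(n-k)).round(2); off.append(o.tolist()); p=p+M@o/100; M=M@Ro.from_rotvec(r,degrees=True).as_matrix()
    print(n,'rows; rot each',r.tolist())
    for i in range(0,n,5): print(off[i:i+5])
    return p,M
E
python3 - <<'E'
from h import *
y,M=yaw();print(y,M.round(3).tolist())
print('small lock',pts('side',[[358,283]]))
p,M=plan([.42,.10,.25],None)
# candidates of jaw yaw
plan([.42,.10,.25],-175)
plan([.42,.10,.25],5)
E
```

```text
-63.99891216362412 [[-0.001, 0.899, 0.438], [0.002, 0.438, -0.899], [-1.0, 0.0, -0.002]]
small lock [[ 0.42693714 -0.02241194  0.02028669]]
20 rows; rot each [-0.0, -0.0, -0.0]
[[-0.09, 2.11, -2.9], [-0.09, 2.11, -2.9], [-0.09, 2.11, -2.9], [-0.09, 2.11, -2.9], [-0.09, 2.11, -2.9]]
[[-0.09, 2.11, -2.9], [-0.1, 2.11, -2.9], [-0.09, 2.1, -2.9], [-0.1, 2.11, -2.9], [-0.09, 2.1, -2.9]]
[[-0.1, 2.11, -2.9], [-0.09, 2.1, -2.9], [-0.1, 2.11, -2.9], [-0.09, 2.1, -2.9], [-0.1, 2.11, -2.9]]
[[-0.09, 2.1, -2.9], [-0.1, 2.11, -2.91], [-0.09, 2.1, -2.9], [-0.1, 2.11, -2.91], [-0.09, 2.1, -2.9]]
20 rows; rot each [5.55, -0.0, 0.0]
[[-0.09, 2.11, -2.9], [-0.09, 1.82, -3.09], [-0.09, 1.51, -3.25], [-0.09, 1.19, -3.38], [-0.09, 0.85, -3.48]]
[[-0.09, 0.51, -3.55], [-0.1, 0.17, -3.58], [-0.09, -0.18, -3.58], [-0.1, -0.53, -3.55], [-0.09, -0.87, -3.48]]
[[-0.1, -1.2, -3.38], [-0.09, -1.52, -3.25], [-0.1, -1.83, -3.09], [-0.09, -2.11, -2.89], [-0.1, -2.39, -2.68]]
[[-0.09, -2.63, -2.43], [-0.1, -2.86, -2.17], [-0.09, -3.05, -1.88], [-0.1, -3.22, -1.58], [-0.09, -3.35, -1.25]]
20 rows; rot each [-3.45, -0.0, -0.0]
[[-0.09, 2.11, -2.9], [-0.09, 2.28, -2.77], [-0.09, 2.44, -2.63], [-0.09, 2.59, -2.48], [-0.09, 2.74, -2.31]]
[[-0.09, 2.87, -2.15], [-0.1, 3.0, -1.97], [-0.09, 3.11, -1.79], [-0.1, 3.21, -1.59], [-0.09, 3.3, -1.4]]
[[-0.1, 3.38, -1.2], [-0.09, 3.44, -0.99], [-0.1, 3.5, -0.78], [-0.09, 3.54, -0.57], [-0.1, 3.57, -0.36]]
[[-0.09, 3.58, -0.14], [-0.1, 3.58, 0.07], [-0.09, 3.57, 0.29], [-0.1, 3.55, 0.51], [-0.09, 3.52, 0.71]]
```

Emit:
{"fn": "carry_out", "kwargs": {"offset": [[-0.1, 2.1, -2.9], [-0.1, 2.1, -2.9], [-0.1, 2.1, -2.9], [-0.1, 2.1, -2.9], [-0.1, 2.1, -2.9]], "delta_rot": [[0, 0, 0], [0, 0, 0], [0, 0, 0], [0, 0, 0], [0, 0, 0]], "fingers": -1, "newtons": 40}}

```text
time: 0.57
tool_pos: [0.3265, -0.4285, 0.2357]
tcp_rot: [0.87, 1.391, -0.869]
wrist_force: [0.1, 0.0, -0.5]
width: 0.299
```

Emit:
{"fn": "carry_out", "kwargs": {"offset": [[-0.1, 2.1, -2.9], [-0.1, 2.1, -2.9], [-0.1, 2.1, -2.9], [-0.1, 2.1, -2.9], [-0.1, 2.1, -2.9]], "delta_rot": [[0, 0, 0], [0, 0, 0], [0, 0, 0], [0, 0, 0], [0, 0, 0]]}}

```text
time: 0.98
tool_pos: [0.3572, -0.2522, 0.2411]
tcp_rot: [0.869, 1.39, -0.869]
wrist_force: [0.2, 0.1, 0.4]
width: 0.003
```

Emit:
{"fn": "carry_out", "kwargs": {"offset": [[-0.1, 2.1, -2.9], [-0.1, 2.1, -2.9], [-0.1, 2.1, -2.9], [-0.1, 2.1, -2.9], [-0.1, 2.1, -2.9]], "delta_rot": [[0, 0, 0], [0, 0, 0], [0, 0, 0], [0, 0, 0], [0, 0, 0]]}}

```text
time: 1.4
tool_pos: [0.388, -0.0759, 0.2463]
tcp_rot: [0.869, 1.39, -0.869]
wrist_force: [-0.0, -0.0, -0.4]
width: -0.002
```

Emit:
{"fn": "carry_out", "kwargs": {"offset": [[-0.1, 2.1, -2.9], [-0.1, 2.1, -2.9], [-0.1, 2.1, -2.9], [-0.1, 2.1, -2.9], [-0.1, 2.1, -2.9]], "delta_rot": [[0, 0, 0], [0, 0, 0], [0, 0, 0], [0, 0, 0], [0, 0, 0]]}}

```text
time: 1.82
tool_pos: [0.4188, 0.1006, 0.2513]
tcp_rot: [0.869, 1.39, -0.868]
wrist_force: [0.6, -0.1, 0.3]
width: -0.002
```

Emit:
{"fn": "carry_out", "kwargs": {"offset": [[0, 0, 0], [0, 0, 0], [0, 0, 0], [0, 0, 0], [0, 0, 0]], "delta_rot": [[-6.9, 0, 0], [-6.9, 0, 0], [-6.9, 0, 0], [-6.9, 0, 0], [-6.9, 0, 0]]}}

```text
time: 2.23
tool_pos: [0.4188, 0.099, 0.2509]
tcp_rot: [0.398, 1.534, -0.399]
wrist_force: [-0.2, -0.1, -0.2]
width: 0.0
```

Emit:
{"fn": "carry_out", "kwargs": {"offset": [[0, 0, 0], [0, 0, 0], [0, 0, 0], [0, 0, 0], [0, 0, 0]], "delta_rot": [[-6.9, 0, 0], [-6.9, 0, 0], [-6.9, 0, 0], [-6.9, 0, 0], [-6.9, 0, 0]]}}

```text
time: 2.65
tool_pos: [0.4188, 0.0987, 0.2509]
tcp_rot: [-0.073, 1.57, 0.073]
wrist_force: [0.1, -0.4, -0.8]
width: 0.001
```

Emit:
{"fn": "carry_out", "kwargs": {"offset": [[3, 0, 0], [3, 0, 0], [3, 0, 0], [3, 0, 0], [0, 0, 0]], "delta_rot": [[0, 0, 0], [0, 0, 0], [0, 0, 0], [0, 0, 0], [0, 0, 0]]}}

```text
time: 3.07
tool_pos: [0.4137, 0.0977, 0.1252]
tcp_rot: [-0.07, 1.582, 0.067]
wrist_force: [-2.3, -1.0, -0.9]
width: -0.004
```

Emit:
{"fn": "carry_out", "kwargs": {"offset": [[0, 0, 1], [0, 0, 1], [0, 0, 1], [0, 0, 1], [0, 0, 0.5]], "delta_rot": [[0, 0, 0], [0, 0, 0], [0, 0, 0], [0, 0, 0], [0, 0, 0]]}}

```text
time: 3.48
tool_pos: [0.467, 0.103, 0.1332]
tcp_rot: [-0.068, 1.566, 0.069]
wrist_force: [-2.3, 0.3, 1.1]
width: -0.0
```

Emit:
{"fn": "carry_out", "kwargs": {"offset": [[0, 0, 0.5], [0, 0, 0.5], [0, 0, 0.5], [0, 0, 0.5], [0, 0, 0]], "delta_rot": [[0, 0, 0], [0, 0, 0], [0, 0, 0], [0, 0, 0], [0, 0, 0]]}}

```text
time: 3.9
tool_pos: [0.4853, 0.1045, 0.1315]
tcp_rot: [-0.068, 1.568, 0.069]
wrist_force: [0.4, -0.1, 0.1]
width: -0.004
```

```bash
python3 - <<'E'
from h import *
snap('side'); snap('scene')
P=cloud('side');print(pts('side',[[340,290],[325,220]]))
a=np.load('/tmp/side.npz')['p'][180:360,230:430,::-1]
cv2.imwrite('pics/d1.png',cv2.resize(a,None,fx=3,fy=3,interpolation=2))
E
```

```text
[[ 0.47055124 -0.02159003  0.00072496]
 [ 0.49607695  0.14010858  0.27078033]]
```

View pics/d1.png

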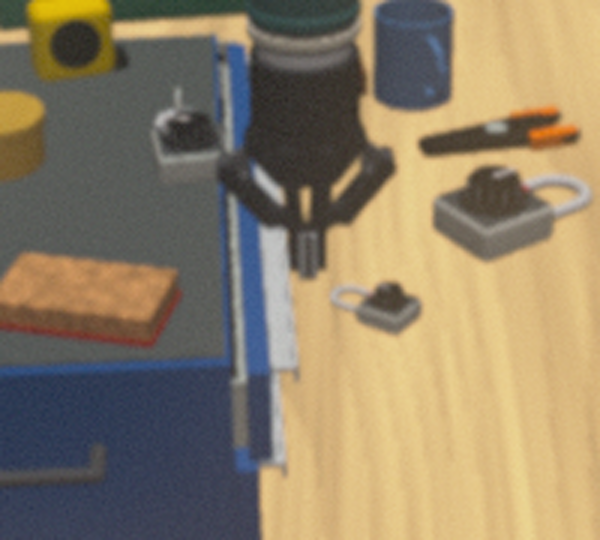

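The side crop shows the shut fingers against the rail with the drawer part-way in, and the elbows clear above the chest top. I'll keep pushing, a little higher.

Emit:
{"fn": "carry_out", "kwargs": {"offset": [[-0.5, 0, 0], [0, 0, 0.5], [0, 0, 0.5], [0, 0, 0.5], [0, 0, 0]], "delta_rot": [[0, 0, 0], [0, 0, 0], [0, 0, 0], [0, 0, 0], [0, 0, 0]]}}

```text
time: 4.42
tool_pos: [0.4961, 0.1055, 0.1364]
tcp_rot: [-0.069, 1.578, 0.068]
wrist_force: [-13.0, -0.5, 11.5]
width: -0.003
```

Emit:
{"fn": "carry_out", "kwargs": {"offset": [[0, 0, 0.3], [0, 0, 0.3], [0, 0, 0.2], [0, 0, 0], [0, 0, 0]], "delta_rot": [[0, 0, 0], [0, 0, 0], [0, 0, 0], [0, 0, 0], [0, 0, 0]]}}

```text
time: 4.83
tool_pos: [0.4967, 0.1055, 0.1362]
tcp_rot: [-0.07, 1.593, 0.068]
wrist_force: [-33.8, -4.1, 29.2]
width: -0.001
```

Emit:
{"fn": "carry_out", "kwargs": {"offset": [[0, 0, -0.8], [0, 0, 0], [0, 0, 0], [0, 0, 0], [0, 0, 0]], "delta_rot": [[0, 0, 0], [0, 0, 0], [0, 0, 0], [0, 0, 0], [0, 0, 0]]}}

```text
time: 5.25
tool_pos: [0.496, 0.1055, 0.1363]
tcp_rot: [-0.069, 1.577, 0.068]
wrist_force: [-11.9, -0.6, 9.0]
width: 0.0
```

```bash
python3 - <<'E'
from h import *
print(read_state()['wrist_force'])
snap('side'); snap('scene'); snap('wrist')
a=np.load('/tmp/side.npz')['p'][200:350,270:370,::-1]
b=np.load('/tmp/scene.npz')['p'][215:275,200:440,::-1]
a=cv2.resize(a,(400,600),interpolation=2); b=cv2.resize(b,(400,100),interpolation=2); w=cv2.resize(np.load('/tmp/wrist.npz')['p'][:,:,::-1],(400,300))
cv2.imwrite('pics/d2.png',np.hstack([a,np.vstack([b,w,np.zeros((200,400,3),np.uint8)])]))
# drawer rail vs chest front: cloud profile
P=cloud('scene').reshape(-1,3)
c,s=np.cos(np.radians(5.05)),np.sin(np.radians(5.05))
Q=np.c_[c*P[:,0]+s*P[:,1],-s*P[:,0]+c*P[:,1],P[:,2]]
for y0 in(-.2,-.15,.02,.2):
    m=(abs(Q[:,1]-y0)<.012)&(Q[:,0]>.42)&(Q[:,0]<.6)&(Q[:,2]>.1)&(Q[:,2]<.19)
    q=Q[m];q=q[np.argsort(q[:,0])];print(y0,q[::max(1,len(q)//14)][:,[0,2]].round(3).tolist())
E
```

```text
[-11.87475438  -0.56210417   9.0438901 ]
-0.2 [[0.514, 0.143], [0.52, 0.145], [0.526, 0.145], [0.535, 0.15], [0.551, 0.161], [0.557, 0.161], [0.561, 0.162], [0.567, 0.164], [0.571, 0.163], [0.575, 0.164], [0.58, 0.159], [0.584, 0.163], [0.588, 0.164], [0.592, 0.159], [0.597, 0.164]]
-0.15 [[0.514, 0.143], [0.52, 0.146], [0.525, 0.144], [0.536, 0.151], [0.552, 0.16], [0.558, 0.163], [0.561, 0.162], [0.566, 0.163], [0.571, 0.163], [0.575, 0.163], [0.579, 0.165], [0.584, 0.163], [0.589, 0.162], [0.593, 0.162], [0.597, 0.161]]
0.02 [[0.512, 0.144], [0.519, 0.146], [0.525, 0.145], [0.536, 0.15], [0.553, 0.163], [0.558, 0.163], [0.563, 0.16], [0.567, 0.16], [0.572, 0.163], [0.577, 0.16], [0.581, 0.163], [0.585, 0.162], [0.59, 0.163], [0.595, 0.163], [0.599, 0.164]]
0.2 [[0.517, 0.146], [0.525, 0.144], [0.537, 0.151], [0.549, 0.159], [0.555, 0.16], [0.558, 0.162], [0.56, 0.163], [0.564, 0.16], [0.567, 0.16], [0.569, 0.163], [0.573, 0.159], [0.579, 0.159], [0.587, 0.164], [0.593, 0.16], [0.598, 0.162]]
```

View pics/d2.png

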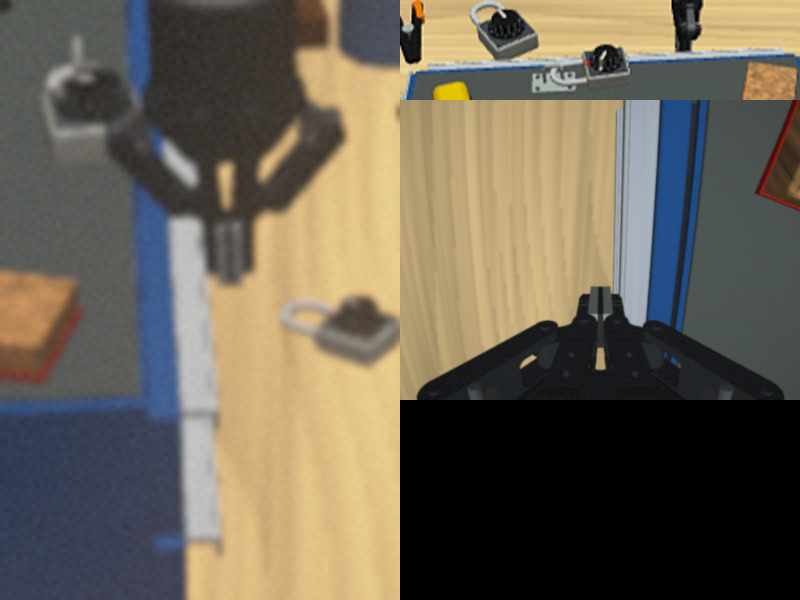

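```bash
python3 - <<'E'
from h import *
c,s=np.cos(np.radians(5.05)),np.sin(np.radians(5.05))
for n in('side','wrist'):
    P=cloud(n).reshape(-1,3)
    Q=np.c_[c*P[:,0]+s*P[:,1],-s*P[:,0]+c*P[:,1],P[:,2]]
    for y0 in (.1,.14,.18,.22):
        m=(abs(Q[:,1]-y0)<.01)&(Q[:,0]>.45)&(Q[:,0]<.575)&(Q[:,2]>.02)&(Q[:,2]<.2)
        q=Q[m];q=q[np.argsort(q[:,0])];print(n,y0,q[::max(1,len(q)//16)][:,[0,2]].round(3).tolist())
P=cloud('side');c0=P[300:340,300:335].reshape(-1,3)
for v in range(285,345,5):
    print(v,[ (round(float(c*P[v,u,0]+s*P[v,u,1]),3),round(float(-s*P[v,u,0]+c*P[v,u,1]),3),round(float(P[v,u,2]),3)) for u in (308,314,318,321,323)])
E
```

```text
side 0.1 [[0.517, 0.073], [0.52, 0.148], [0.522, 0.147], [0.524, 0.147], [0.526, 0.073], [0.528, 0.146], [0.532, 0.148], [0.536, 0.15], [0.54, 0.153], [0.544, 0.154], [0.548, 0.154], [0.552, 0.161], [0.556, 0.164], [0.56, 0.162], [0.566, 0.163], [0.57, 0.163], [0.575, 0.165]]
side 0.14 [[0.517, 0.071], [0.519, 0.072], [0.521, 0.071], [0.523, 0.146], [0.526, 0.073], [0.528, 0.068], [0.53, 0.071], [0.532, 0.072], [0.536, 0.153], [0.541, 0.151], [0.545, 0.151], [0.55, 0.152], [0.555, 0.163], [0.559, 0.166], [0.563, 0.167], [0.567, 0.165], [0.571, 0.163], [0.575, 0.164]]
side 0.18 [[0.516, 0.144], [0.519, 0.072], [0.521, 0.146], [0.524, 0.147], [0.526, 0.146], [0.528, 0.069], [0.531, 0.072], [0.533, 0.069], [0.537, 0.15], [0.541, 0.151], [0.545, 0.151], [0.55, 0.163], [0.556, 0.166], [0.558, 0.163], [0.563, 0.164], [0.567, 0.163], [0.571, 0.163]]
side 0.22 [[0.535, 0.142], [0.538, 0.034], [0.541, 0.049], [0.544, 0.135], [0.548, 0.154], [0.551, 0.121], [0.553, 0.063], [0.555, 0.054], [0.557, 0.048], [0.559, 0.043], [0.562, 0.135], [0.564, 0.033], [0.566, 0.162], [0.568, 0.113], [0.57, 0.1
[... 1613 characters left out ...]
48, 0.212, 0.128), (0.537, 0.211, 0.127), (0.527, 0.133, 0.07), (0.521, 0.137, 0.072), (0.517, 0.135, 0.071)]
320 [(0.549, 0.214, 0.118), (0.537, 0.211, 0.115), (0.528, 0.149, 0.069), (0.522, 0.153, 0.072), (0.518, 0.151, 0.07)]
325 [(0.549, 0.21, 0.103), (0.538, 0.213, 0.105), (0.529, 0.168, 0.071), (0.523, 0.166, 0.069), (0.519, 0.17, 0.072)]
330 [(0.55, 0.213, 0.093), (0.538, 0.209, 0.09), (0.53, 0.185, 0.071), (0.524, 0.189, 0.073), (0.52, 0.187, 0.072)]
335 [(0.55, 0.207, 0.077), (0.539, 0.211, 0.079), (0.528, 0.111, 0.002), (0.522, 0.114, 0.004), (0.518, 0.114, 0.003)]
340 [(0.551, 0.212, 0.068), (0.539, 0.207, 0.063), (0.529, 0.128, 0.001), (0.523, 0.131, 0.003), (0.518, 0.13, 0.002)]
```

Both the top and the lower (shut) drawer's rails sit at chest-x 0.514–0.517, so the drawer is home. The crop shows the rails flush. Next I'll retreat and look at the lock from above.

Emit:
{"fn": "carry_out", "kwargs": {"offset": [[0, 0, -2], [0, 0, -2], [-4, 0, 0], [-4, 0, 0], [-4, 0, 0]], "delta_rot": [[0, 0, 0], [0, 0, 0], [0, 0, 0], [0, 0, 0], [0, 0, 0]]}}

```text
time: 5.82
tool_pos: [0.4579, 0.102, 0.2562]
tcp_rot: [-0.069, 1.572, 0.068]
wrist_force: [2.7, -0.2, 0.5]
width: -0.001
```

Emit:
{"fn": "carry_out", "kwargs": {"offset": [[-4, 0, 0], [-1, -3, 2.5], [0, -3, 2.5], [0, -3, 2.5], [0, -3, 2.5]], "delta_rot": [[0, 0, 0], [0, 0, 0], [0, 0, 0], [0, 0, 0], [0, 0, 0]], "fingers": 1}}

```text
time: 6.23
tool_pos: [0.5713, -0.0098, 0.3076]
tcp_rot: [-0.069, 1.566, 0.069]
wrist_force: [1.1, 1.1, -0.5]
width: 0.713
```

Emit:
{"fn": "carry_out", "kwargs": {"offset": [[0, -1, 2], [0, 0, 0], [0, 0, 0], [0, 0, 0], [0, 0, 0]], "delta_rot": [[0, 0, 0], [0, 0, 0], [0, 0, 0], [0, 0, 0], [0, 0, 0]]}}

```text
time: 6.65
tool_pos: [0.5894, -0.0162, 0.3063]
tcp_rot: [-0.069, 1.57, 0.069]
wrist_force: [-0.3, -0.0, -0.1]
width: 1.0
```

```bash
python3 - <<'E'
from h import *
snap('wrist')
p,d=np.load('/tmp/wrist.npz')['p'],0
uv=proj('wrist',[[.578,.003,.187],[.595,-.067,.18]]);print(uv, yaw()[0])
u,v=uv.mean(0).astype(int);u0=max(0,min(440,u-100));v0=max(0,min(330,v-75));print(u0,v0)
cv2.imwrite('pics/l1.png',cv2.resize(p[v0:v0+150,u0:u0+200,::-1],None,fx=4,fy=4,interpolation=2))
E
```

```text
[[307.42346313 210.52636697]
 [322.20035049 295.92122321]] 5.057735742863357
214 178
```

View pics/l1.png

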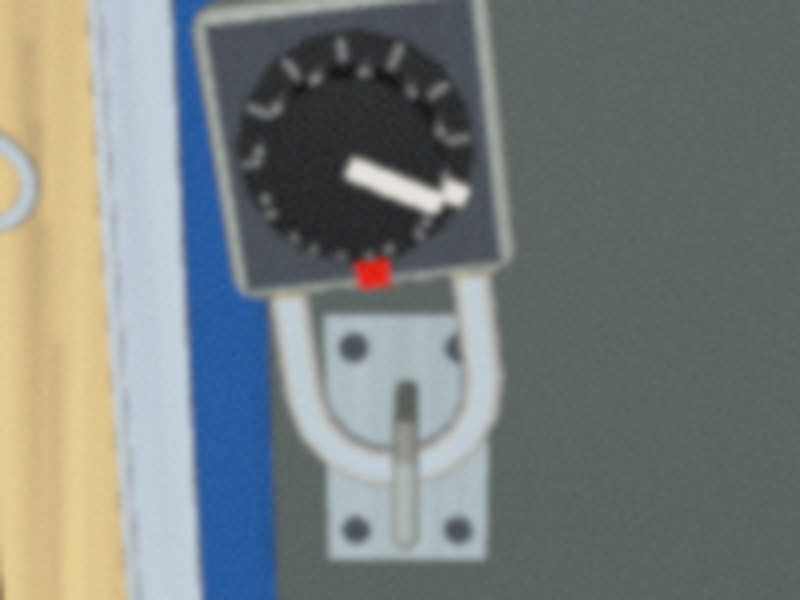

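```bash
python3 - <<'E'
from h import *
q=lambda x,y,z: pts('wrist',[[214+x/4,178+y/4]],z)[0]
C=q(356,146,.190);B1=q(240,295,.187);B2=q(510,262,.187);B0=q(198,18,.187);R=q(373,272,.187);T=q(455,192,.190)
print('C',C,'B',B0,B1,B2,'len',np.linalg.norm(B1-B2),np.linalg.norm(B1-B0))
e=B2-B1; ya=np.degrees(np.arctan2(e[1],e[0]));print('lock y axis yaw',ya, 'lock x yaw',ya-90)
print('side edge yaw',np.degrees(np.arctan2(*(B1-B0)[[1,0]])))
a=np.degrees(np.arctan2(*(T-C)[[1,0]]));print('pointer yaw',a,'dial',a-(ya-90))
r=np.degrees(np.arctan2(*(R-C)[[1,0]]));print('red yaw',r)
mid=(B1+B2)/2; u=(C-mid);print('C-end',np.linalg.norm(u[:2]))
print('body mid from edge',mid-28e-3*np.array([np.cos(np.radians(ya-90)),np.sin(np.radians(ya-90)),0]))
print('staple legs', q(406,395,.18),q(404,545,.193),q(405,420,.193),'crown',q(400,460,.179))
print(pts('wrist',[[214+356/4-10,178+146/4-6],[214+210/4,178+150/4],[214+600/4,178+300/4]]))
E
```

```text
C [5.75112464e-01 4.73562391e-04 1.90000000e-01] B [0.54534497 0.02055159 0.187     ] [ 0.5553952  -0.03061382  0.187     ] [ 0.6052002  -0.01972134  0.187     ] len 0.050982196318289125 0.05214312942158035
lock y axis yaw 12.336490164157722 lock x yaw -77.66350983584228
side edge yaw -78.88709128909896
pointer yaw -20.545034461963624 dial 57.11847537387865
red yaw -78.8014652086385
C-end 0.02616017309132479
body mid from edge [0.57431542 0.0021859  0.187     ]
staple legs [ 0.58826939 -0.05092615  0.18      ] [ 0.59022934 -0.07696177  0.193     ] [ 0.58824247 -0.0506453   0.193     ] crown [ 0.58825756 -0.06548273  0.179     ]
[[ 0.56842084  0.00700098  0.20288311]
 [ 0.54387405 -0.01185095  0.15136273]
 [ 0.62659997 -0.03371826  0.16240418]]
```

Crop: the lock has its dial centre at crop (356,146), red mark at (373,272) and pointer tip at (455,192), so the dial is about +58°, two notches. The staple is at (405,395–545). The staple carries only this lock, and it is the middle size. Next: grip the knob and turn it 60° clockwise.

Emit:
{"fn": "carry_out", "kwargs": {"offset": [[3, 0.9, -0.6], [3, 0.9, -0.6], [2, 0, 0], [0, 0, 0], [0, 0, 0]], "delta_rot": [[0, 0, 0], [0, 0, 0], [0, 0, 0], [0, 0, 0], [0, 0, 0]]}}

```text
time: 7.12
tool_pos: [0.575, 0.0008, 0.2256]
tcp_rot: [-0.069, 1.572, 0.07]
wrist_force: [1.0, 0.4, 1.2]
width: 1.001
```

Emit:
{"fn": "carry_out", "kwargs": {"offset": [[1, 0, 0], [1, 0, 0], [1, 0, 0], [0, 0, 0], [0, 0, 0]], "delta_rot": [[0, 0, 0], [0, 0, 0], [0, 0, 0], [0, 0, 0], [0, 0, 0]]}}

```text
time: 7.53
tool_pos: [0.5758, -0.0, 0.1954]
tcp_rot: [-0.068, 1.571, 0.069]
wrist_force: [-0.5, 0.6, -0.3]
width: 1.001
```

```bash
python3 - <<'E'
from h import *
s=read_state();print(s['tool_pos'],yaw()[0],s['wrist_force'])
snap('side');
a=np.load('/tmp/side.npz')['p'][180:260,240:340,::-1]
snap('wrist');w=np.load('/tmp/wrist.npz')['p'][:,:,::-1]
cv2.imwrite('pics/k1.png',np.hstack([cv2.resize(a,(400,320),interpolation=2),cv2.resize(w,(400,320))]))
E
```

```text
[ 5.75830591e-01 -3.42055842e-05  1.95432583e-01] 4.989848764079833 [-0.51166202  0.57893713 -0.33992974]
```

View pics/k1.png

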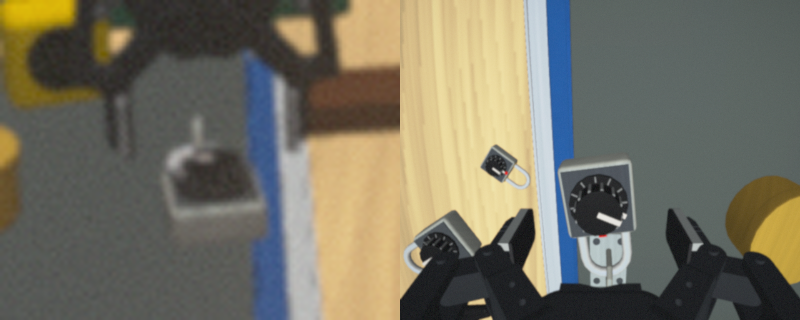

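Wrist view: the fingertips straddle the knob, which is at about (600,202). Close and check the width.

Emit:
{"fn": "carry_out", "kwargs": {"offset": [[0.3, 0, 0], [0, 0, 0], [0, 0, 0], [0, 0, 0], [0, 0, 0]], "delta_rot": [[0, 0, 0], [0, 0, 0], [0, 0, 0], [0, 0, 0], [0, 0, 0]], "fingers": -1, "newtons": 30}}

```text
time: 8.05
tool_pos: [0.5762, -0.0, 0.1937]
tcp_rot: [-0.069, 1.57, 0.068]
wrist_force: [-1.1, -1.0, -0.0]
width: 0.356
```

Emit:
{"fn": "carry_out", "kwargs": {"offset": [[0, 0, 0], [0, 0, 0], [0, 0, 0], [0, 0, 0], [0, 0, 0]], "delta_rot": [[0, 0, 0], [0, 0, 0], [0, 0, 0], [0, 0, 0], [0, 0, 0]]}}

```text
time: 8.47
tool_pos: [0.5763, 0.0, 0.1937]
tcp_rot: [-0.069, 1.57, 0.068]
wrist_force: [-3.2, 0.2, 4.7]
width: 0.354
```

Emit:
{"fn": "carry_out", "kwargs": {"offset": [[0, 0, 0], [0, 0, 0], [0, 0, 0], [0, 0, 0], [0, 0, 0]], "delta_rot": [[6, 0, 0], [6, 0, 0], [6, 0, 0], [6, 0, 0], [6, 0, 0]]}}

```text
time: 8.88
tool_pos: [0.5787, 0.0003, 0.1938]
tcp_rot: [0.347, 1.538, -0.344]
wrist_force: [2.1, 0.7, 0.9]
width: 0.357
```

Emit:
{"fn": "carry_out", "kwargs": {"offset": [[0, 0, 0], [0, 0, 0], [0, 0, 0], [0, 0, 0], [0, 0, 0]], "delta_rot": [[6, 0, 0], [6, 0, 0], [6, 0, 0], [6, 0, 0], [6, 0, 0]]}}

```text
time: 9.3
tool_pos: [0.5794, 0.0004, 0.194]
tcp_rot: [0.754, 1.431, -0.748]
wrist_force: [1.8, -0.8, -3.4]
width: 0.356
```

Emit:
{"fn": "carry_out", "kwargs": {"offset": [[0, 0, 0], [0, 0, 0], [0, 0, 0], [0, 0, 0], [0, 0, 0]], "delta_rot": [[0, 0, 0], [0, 0, 0], [0, 0, 0], [0, 0, 0], [0, 0, 0]], "fingers": 1}}

```text
time: 9.72
tool_pos: [0.5761, 0.0, 0.193]
tcp_rot: [0.748, 1.439, -0.748]
wrist_force: [0.2, -0.9, -0.2]
width: 0.999
```

Emit:
{"fn": "carry_out", "kwargs": {"offset": [[-3, 0, 0], [-3, 0, 0], [-3, 0, 0], [-2, 0, 0], [0, 0, 0]], "delta_rot": [[-6.5, 0, 0], [-6.5, 0, 0], [-6.5, 0, 0], [-6.5, 0, 0], [-6.5, 0, 0]]}}

```text
time: 10.13
tool_pos: [0.5791, -0.0001, 0.3099]
tcp_rot: [0.304, 1.539, -0.301]
wrist_force: [0.8, 0.1, 1.5]
width: 1.0
```

Emit:
{"fn": "carry_out", "kwargs": {"offset": [[0, 0, 0], [0, 0, 0], [0, 0, 0], [0, 0, 0], [0, 0, 0]], "delta_rot": [[-6.8, 0, 0], [-6.8, 0, 0], [-6.8, 0, 0], [-6.8, 0, 0], [-6.8, 0, 0]]}}

```text
time: 10.55
tool_pos: [0.5762, 0.0, 0.3032]
tcp_rot: [-0.163, 1.565, 0.163]
wrist_force: [-0.6, 0.7, -0.5]
width: 1.001
```

```bash
python3 - <<'E'
from h import *
snap('wrist')
p,d=np.load('/tmp/wrist.npz')['p'],0
s=read_state();print(s['tool_pos'],yaw()[0],s['q'][5])
uv=proj('wrist',[[.578,.003,.187],[.595,-.067,.18]]);print(uv)
u,v=uv.mean(0).astype(int);u0=max(0,min(440,u-100));v0=max(0,min(330,v-75));print(u0,v0)
cv2.imwrite('pics/l2.png',cv2.resize(p[v0:v0+150,u0:u0+200,::-1],None,fx=4,fy=4,interpolation=2))
E
```

```text
[5.76219003e-01 3.53784072e-05 3.03220280e-01] 12.173686699841571 -0.2556626904978696
[[324.26486635 234.99228042]
 [326.7092413  318.11834043]]
225 201
```

View pics/l2.png

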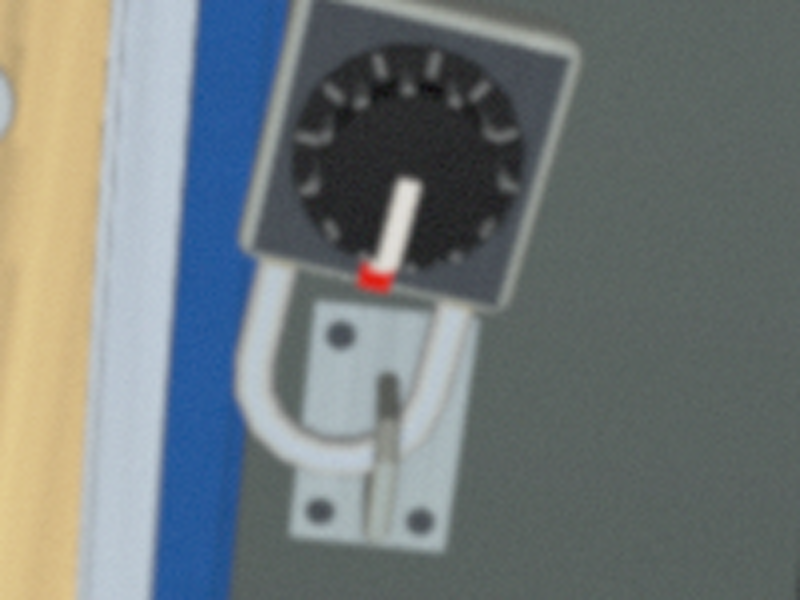

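Now the white pointer (405,180→380,270) meets the red mark at (376,277). The lock itself has twisted a bit clockwise, so I'll recompute its pose.

```bash
python3 - <<'E'
from h import *
q=lambda x,y,z: pts('wrist',[[225+x/4,201+y/4]],z)[0]
C=q(408,155,.190);B1=q(243,245,.187);B2=q(503,308,.187);B0=q(578,50,.187);T=q(381,270,.19)
an=lambda e:np.degrees(np.arctan2(e[1],e[0]))
print('C',C,'lock y yaw',an(B2-B1),an(B2-B0)+90,'pointer',an(T-C)+90)
m=(B1+B2)/2;a=np.radians(an(B2-B1)-90);print('mid',m-.028*np.array([np.cos(a),np.sin(a),0]))
print('staple top ends',q(386,400,.193),q(378,540,.193),'crown mid',q(340,455,.179))
E
```

```text
C [0.58048441 0.00073361 0.19      ] lock y yaw -2.694607185668917 -1.9024530100429473 pointer -0.5368837449529309
mid [0.58078957 0.00310832 0.187     ]
staple top ends [ 0.58637435 -0.04659761  0.193     ] [ 0.5911072  -0.07668347  0.193     ] crown mid [ 0.58122496 -0.06732338  0.179     ]
```

Emit:
{"fn": "carry_out", "kwargs": {"offset": [[2, 0, 0], [2, 0, 0], [2, 0.15, 0.4], [2, 0, 0], [0, 0, 0]], "delta_rot": [[7.1, 0, 0], [7.1, 0, 0], [0, 0, 0], [0, 0, 0], [0, 0, 0]]}}

```text
time: 11.02
tool_pos: [0.5773, 0.0015, 0.2182]
tcp_rot: [0.039, 1.579, -0.038]
wrist_force: [-0.7, 0.5, -0.7]
width: 1.0
```

Emit:
{"fn": "carry_out", "kwargs": {"offset": [[1.5, 0, 0], [1.5, 0, 0], [1.5, 0, 0], [1.2, 0, 0], [0, 0, 0]], "delta_rot": [[0, 0, 0], [0, 0, 0], [0, 0, 0], [0, 0, 0], [0, 0, 0]]}}

```text
time: 11.43
tool_pos: [0.5787, 0.0014, 0.1641]
tcp_rot: [0.038, 1.575, -0.038]
wrist_force: [-0.7, -0.0, 0.0]
width: 0.998
```

Emit:
{"fn": "carry_out", "kwargs": {"offset": [[0, 0, 0], [0, 0, 0], [0, 0, 0], [0, 0, 0], [0, 0, 0]], "delta_rot": [[0, 0, 0], [0, 0, 0], [0, 0, 0], [0, 0, 0], [0, 0, 0]], "fingers": -1, "newtons": 60}}

```text
time: 11.85
tool_pos: [0.5816, 0.0014, 0.1682]
tcp_rot: [0.037, 1.567, -0.037]
wrist_force: [0.8, 0.7, 5.3]
width: 0.616
```

Emit:
{"fn": "carry_out", "kwargs": {"offset": [[0, 0, 0], [0, 0, 0], [0, 0, 0], [0, 0, 0], [0, 0, 0]], "delta_rot": [[0, 0, 0], [0, 0, 0], [0, 0, 0], [0, 0, 0], [0, 0, 0]]}}

```text
time: 12.27
tool_pos: [0.5817, 0.0013, 0.1682]
tcp_rot: [0.037, 1.567, -0.037]
wrist_force: [-0.1, 0.4, 6.8]
width: 0.617
```

Emit:
{"fn": "carry_out", "kwargs": {"offset": [[-0.3, 0, 0], [0, 0.5, 0], [0, 0.5, 0], [0, 0.5, 0], [0, 0, 0]], "delta_rot": [[0, 0, 0], [0, 0, 0], [0, 0, 0], [0, 0, 0], [0, 0, 0]]}}

```text
time: 12.68
tool_pos: [0.5816, 0.0164, 0.1688]
tcp_rot: [0.035, 1.57, -0.037]
wrist_force: [3.4, -2.8, -4.2]
width: 0.619
```

Emit:
{"fn": "carry_out", "kwargs": {"offset": [[0, 0.4, 0], [0, 0.4, 0], [0, 0.4, 0], [0, 0, 0], [0, 0, 0]], "delta_rot": [[0, 0, 0], [0, 0, 0], [0, 0, 0], [0, 0, 0], [0, 0, 0]]}}

```text
time: 13.1
tool_pos: [0.5833, 0.0277, 0.1691]
tcp_rot: [0.035, 1.567, -0.037]
wrist_force: [7.1, -3.8, -5.4]
width: 0.615
```

```bash
python3 - <<'E'
from h import *
s=read_state();print(s['tool_pos'],s['wrist_force'],s['torque'],yaw()[0])
E
```

```text
[0.58328224 0.02765748 0.16913713] [ 7.12148294 -3.84649977 -5.42474413] [-0.50823815 -1.08669061  0.5392135 ] -2.6179582955278633
```

Emit:
{"fn": "carry_out", "kwargs": {"offset": [[0, 0.3, 0], [0, 0.3, 0], [0, 0.2, 0], [0, 0, 0], [0, 0, 0]], "delta_rot": [[0, 0, 0], [0, 0, 0], [0, 0, 0], [0, 0, 0], [0, 0, 0]]}}

```text
time: 13.52
tool_pos: [0.5836, 0.0288, 0.1686]
tcp_rot: [0.025, 1.567, -0.046]
wrist_force: [7.3, -24.8, -6.4]
width: 0.616
```

Emit:
{"fn": "carry_out", "kwargs": {"offset": [[0, 0.2, 0], [0, 0.2, 0], [0, 0.2, 0], [0, 0, 0], [0, 0, 0]], "delta_rot": [[0, 0, 0], [0, 0, 0], [0, 0, 0], [0, 0, 0], [0, 0, 0]]}}

```text
time: 13.93
tool_pos: [0.5837, 0.0295, 0.1685]
tcp_rot: [0.018, 1.568, -0.052]
wrist_force: [7.4, -40.8, -7.3]
width: 0.616
```

Emit:
{"fn": "carry_out", "kwargs": {"offset": [[0, -0.7, 0], [0, -0.6, 0], [0, 0, 0], [0, 0, 0], [0, 0, 0]], "delta_rot": [[0, 0, 0], [0, 0, 0], [0, 0, 0], [0, 0, 0], [0, 0, 0]]}}

```text
time: 14.35
tool_pos: [0.5823, 0.0265, 0.1687]
tcp_rot: [0.033, 1.569, -0.04]
wrist_force: [4.7, -9.6, -5.3]
width: 0.612
```

```bash
python3 - <<'E'
from h import *
s=read_state();print(s['tool_pos'],s['wrist_force'],yaw()[0])
snap('scene');snap('wrist')
a=np.load('/tmp/scene.npz')['p'][225:285,265:365,::-1];w=np.load('/tmp/wrist.npz')['p'][:,:,::-1]
uv=proj('wrist',[[.588,-.05,.19],[.583,.03,.187]]);print(uv)
cv2.imwrite('pics/o1.png',np.vstack([cv2.resize(a,(500,300),interpolation=2),cv2.resize(w[250:430,170:470],(500,300),interpolation=2)]))
E
```

```text
[0.58233843 0.02649022 0.16866541] [ 4.69663252 -9.64724346 -5.29774155] -2.673099304694625
[[340.47338799 484.86355651]
 [321.31880759 329.50105031]]
```

View pics/o1.png

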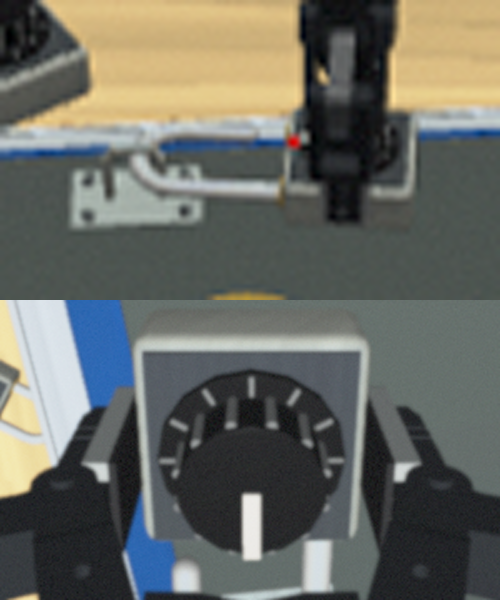

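```bash
python3 - <<'E'
from h import *
w=lambda x,y,z: pts('wrist',[[170+x*.6,250+y*.6-180]],z)[0]
for zz in(.187,.189):
  c=[w(x,y,zz) for x,y in((143,350-300+300),(365,347),(362,538),(148,538))]
  print(np.array(c).round(4).tolist(),np.mean(c,0),[np.linalg.norm(c[i]-c[i-1]).round(4) for i in range(4)])
s=lambda x,y,z: pts('scene',[[265+x/5,225+y/5]],z)[0]
print('plate',[s(x,y,.165).round(4).tolist() for x,y in((88,182),(87,213),(187,211))])
print('-y leg base',s(109,198,.165),'arch top -y end',s(106,160,.1945))
print('leg outer crown', s(140,170,.175),'tip',s(257,132,.175))
q=lambda x,y: pts('wrist',[[225+x/4,201+y/4]],.165)[0]
E
```

```text
[[0.5601, 0.0516, 0.187], [0.6086, 0.05, 0.187], [0.6087, -0.0012, 0.187], [0.5559, 0.0013, 0.187]] [0.58332615 0.02541739 0.187     ] [np.float64(0.0505), np.float64(0.0485), np.float64(0.0513), np.float64(0.0528)]
[[0.5605, 0.0524, 0.189], [0.6082, 0.0509, 0.189], [0.6083, 0.0005, 0.189], [0.5564, 0.0029, 0.189]] [0.58337141 0.0266835  0.189     ] [np.float64(0.0497), np.float64(0.0477), np.float64(0.0504), np.float64(0.052)]
plate [[0.5825, -0.0871, 0.165], [0.6018, -0.0854, 0.165], [0.5996, -0.0425, 0.165]]
-y leg base [ 0.59232163 -0.07689673  0.165     ] arch top -y end [ 0.59979433 -0.0752569   0.1945    ]
leg outer crown [ 0.58501676 -0.06345822  0.175     ] tip [ 0.55974216 -0.01423423  0.175     ]
```

The scene crop shows the free leg's tip (255,135) well clear of the body, with the shackle bar through the staple. It is open. I'll recentre the bend on the staple, then swing.

Emit:
{"fn": "carry_out", "kwargs": {"offset": [[-0.2, -0.3, 0], [0, 0, 0.5], [0, 0, 0.5], [0, 0, 0], [0, 0, 0]], "delta_rot": [[0, 0, 0], [0, 0, 0], [0, 0, 0], [0, 0, 0], [0, 0, 0]], "newtons": 80}}

```text
time: 14.87
tool_pos: [0.5912, 0.0263, 0.1705]
tcp_rot: [0.037, 1.572, -0.037]
wrist_force: [-0.2, 0.1, -4.3]
width: 0.611
```

Emit:
{"fn": "carry_out", "kwargs": {"offset": [[0, -0.03, -0.63], [0, -0.03, -0.63], [0, -0.03, -0.63], [0, -0.03, -0.63], [0, 0, 0]], "delta_rot": [[-4.9, 0, 0], [-4.9, 0, 0], [-4.9, 0, 0], [-4.9, 0, 0], [0, 0, 0]]}}

```text
time: 15.28
tool_pos: [0.5649, 0.0229, 0.1706]
tcp_rot: [-0.233, 1.561, 0.234]
wrist_force: [0.2, -0.5, -4.8]
width: 0.606
```

```bash
cat >> h.py <<'E'
def rep(S=(.590,-.0655)):
    s=read_state();y=yaw()[0];a=np.radians(y-90);lx=np.array([np.cos(a),np.sin(a)])
    B=s['tool_pos'][:2]+.074*lx;e=np.array([-.088,.996]);x=np.array([.996,.088]);d=B-np.array(S)
    print('t',round(s['time'],2),'tcp',s['tool_pos'].round(4),'lockx yaw',round(y-90,1),'bend rel S chest xy mm',(d@x*1e3).round(1),(d@e*1e3).round(1),'F',s['wrist_force'].round(1),'T',s['torque'].round(2),'w',round(s['width'],3))
E
python3 -c "
from h import *
rep()"
```

```text
t 15.28 tcp [0.5649 0.0229 0.1706] lockx yaw -73.0 bend rel S chest xy mm -1.9 17.9 F [ 0.2 -0.5 -4.8] T [ 0.07  0.01 -0.03] w 0.606
```

Forces are nil, so continue the swing.

Emit:
{"fn": "carry_out", "kwargs": {"offset": [[0, -0.03, -0.63], [0, -0.03, -0.63], [0, -0.03, -0.63], [0, -0.03, -0.63], [0, -0.03, -0.63]], "delta_rot": [[-4.9, 0, 0], [-4.9, 0, 0], [-4.9, 0, 0], [-4.9, 0, 0], [-4.9, 0, 0]]}}

```text
time: 15.7
tool_pos: [0.539, 0.0076, 0.1711]
tcp_rot: [-0.566, 1.496, 0.567]
wrist_force: [-0.7, 0.4, -4.1]
width: 0.609
```

Emit:
{"fn": "carry_out", "kwargs": {"offset": [[0, -0.03, -0.63], [0, -0.03, -0.63], [0, -0.03, -0.63], [0, -0.03, -0.63], [0, 0, 0]], "delta_rot": [[-4.9, 0, 0], [-4.9, 0, 0], [-4.9, 0, 0], [-4.9, 0, 0], [0, 0, 0]]}}

```text
time: 16.12
tool_pos: [0.5231, -0.0128, 0.1711]
tcp_rot: [-0.828, 1.408, 0.829]
wrist_force: [1.2, -0.5, -4.3]
width: 0.609
```

```bash
python3 -c "
from h import *
rep()"
```

```text
t 16.12 tcp [ 0.5231 -0.0128  0.1711] lockx yaw -29.0 bend rel S chest xy mm -0.7 16.9 F [ 1.2 -0.5 -4.3] T [-0.    0.04 -0.02] w 0.609
```

Emit:
{"fn": "carry_out", "kwargs": {"offset": [[0, -0.03, -0.63], [0, -0.03, -0.63], [0, -0.03, -0.63], [0, -0.03, -0.63], [0, -0.03, -0.63]], "delta_rot": [[-4.9, 0, 0], [-4.9, 0, 0], [-4.9, 0, 0], [-4.9, 0, 0], [-4.9, 0, 0]]}}

```text
time: 16.53
tool_pos: [0.515, -0.0422, 0.1712]
tcp_rot: [-1.151, 1.245, 1.151]
wrist_force: [-0.2, -0.4, -3.4]
width: 0.606
```

Emit:
{"fn": "carry_out", "kwargs": {"offset": [[0, -0.03, -0.63], [0, -0.03, -0.63], [0, 0, 0], [0, 0, 0], [0, 0, 0]], "delta_rot": [[-4.8, 0, 0], [-4.8, 0, 0], [0, 0, 0], [0, 0, 0], [0, 0, 0]]}}

```text
time: 16.95
tool_pos: [0.5151, -0.0545, 0.1712]
tcp_rot: [-1.271, 1.167, 1.272]
wrist_force: [0.2, 0.5, -5.2]
width: 0.612
```

```bash
python3 - <<'E'
from h import *
rep(); snap('scene');snap('side')
a=np.load('/tmp/scene.npz')['p'][220:290,245:365,::-1];b=np.load('/tmp/side.npz')['p'][190:270,270:390,::-1]
cv2.imwrite('pics/s1.png',np.vstack([cv2.resize(a,(480,280),interpolation=2),cv2.resize(b,(480,320),interpolation=2)]))
E
```

```text
t 16.95 tcp [ 0.5151 -0.0545  0.1712] lockx yaw 4.9 bend rel S chest xy mm 0.4 17.3 F [ 0.2  0.5 -5.2] T [0.03 0.03 0.01] w 0.612
```

View pics/s1.png

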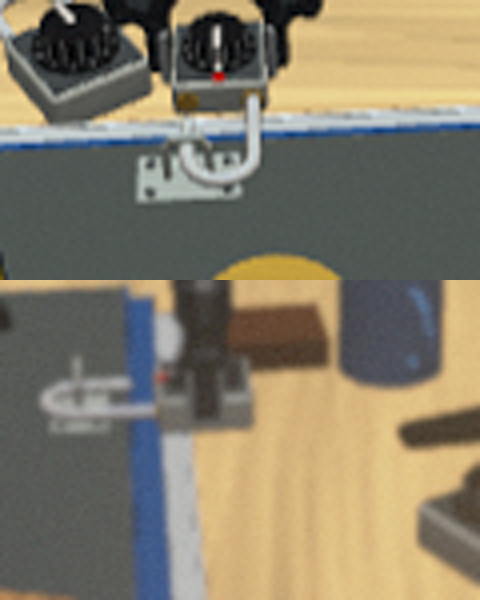

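The side crop shows the free leg through the staple (staple at x=78, tip at 132, body end at 158, crown at 45). Now slide it crown first.

Emit:
{"fn": "carry_out", "kwargs": {"offset": [[0, -0.8, 0], [0, -0.8, 0], [0, -0.8, 0], [0, -0.8, 0], [0, -0.6, 0]], "delta_rot": [[0, 0, 0], [0, 0, 0], [0, 0, 0], [0, 0, 0], [0, 0, 0]]}}

```text
time: 17.47
tool_pos: [0.5544, -0.0515, 0.1713]
tcp_rot: [-1.275, 1.165, 1.274]
wrist_force: [-0.2, 0.0, -5.4]
width: 0.602
```

Emit:
{"fn": "carry_out", "kwargs": {"offset": [[0, -0.2, 0], [0, -0.2, 0], [0, 0, 0], [0, 0, 0], [0, 0, 0]], "delta_rot": [[0, 0, 0], [0, 0, 0], [0, 0, 0], [0, 0, 0], [0, 0, 0]]}}

```text
time: 17.88
tool_pos: [0.5565, -0.0513, 0.1712]
tcp_rot: [-1.274, 1.166, 1.275]
wrist_force: [1.0, -0.5, -4.1]
width: 0.605
```

```bash
python3 - <<'E'
from h import *
rep(); snap('side')
b=np.load('/tmp/side.npz')['p'][190:250,265:345,::-1]
cv2.imwrite('pics/s2.png',cv2.resize(b,(640,480),interpolation=2))
E
```

```text
t 17.88 tcp [ 0.5565 -0.0513  0.1712] lockx yaw 5.1 bend rel S chest xy mm 41.9 17.2 F [ 1.  -0.5 -4.1] T [-0.04  0.    0.04] w 0.605
```

View pics/s2.png

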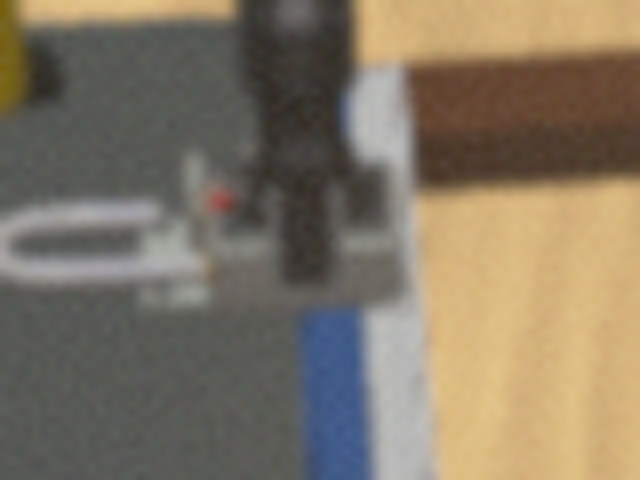

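The side crop shows the staple (x≈193) between the tip (160) and the body end (205). I'll back off 2 mm and lift gently.

Emit:
{"fn": "carry_out", "kwargs": {"offset": [[0, 0.2, 0], [-0.4, 0, 0], [-0.4, 0, 0], [-0.3, 0, 0], [0, 0, 0]], "delta_rot": [[0, 0, 0], [0, 0, 0], [0, 0, 0], [0, 0, 0], [0, 0, 0]]}}

```text
time: 18.35
tool_pos: [0.5557, -0.0516, 0.1838]
tcp_rot: [-1.276, 1.164, 1.272]
wrist_force: [1.0, -0.3, -4.5]
width: 0.609
```

Emit:
{"fn": "carry_out", "kwargs": {"offset": [[-0.5, 0, 0], [-0.5, 0, 0], [-0.5, 0, 0], [-0.5, 0, 0], [0, 0, 0]], "delta_rot": [[0, 0, 0], [0, 0, 0], [0, 0, 0], [0, 0, 0], [0, 0, 0]]}}

```text
time: 18.77
tool_pos: [0.5559, -0.0516, 0.2041]
tcp_rot: [-1.276, 1.164, 1.272]
wrist_force: [0.2, 0.0, -4.6]
width: 0.608
```

```bash
python3 - <<'E'
from h import *
rep()
E
```

```text
t 18.77 tcp [ 0.5559 -0.0516  0.2041] lockx yaw 5.1 bend rel S chest xy mm 41.2 16.9 F [ 0.2  0.  -4.6] T [ 0.02 -0.02 -0.02] w 0.608
```

Emit:
{"fn": "carry_out", "kwargs": {"offset": [[-2, 0, 0], [-2.5, 0, 0], [-2.5, 0, 0], [-2.3, 0, 0], [-1.5, 0, 0]], "delta_rot": [[0, 0, 0], [0, 0, 0], [0, 0, 0], [0, 0, 0], [0, 0, 0]]}}

```text
time: 19.18
tool_pos: [0.5558, -0.0516, 0.3134]
tcp_rot: [-1.277, 1.164, 1.271]
wrist_force: [-0.5, -0.0, -5.3]
width: 0.606
```

Emit:
{"fn": "carry_out", "kwargs": {"offset": [[0, 0, 0], [0, 0, 0], [0, 0, 0], [0, 0, 0], [0, 0, 0]], "delta_rot": [[0, 0, 0], [0, 0, 0], [0, 0, 0], [0, 0, 0], [0, 0, 0]]}}

```text
time: 19.6
tool_pos: [0.5539, -0.0513, 0.3081]
tcp_rot: [-1.272, 1.168, 1.277]
wrist_force: [-0.4, 0.1, -4.7]
width: 0.611
```

```bash
python3 - <<'E'
from h import *
rep();print(yaw()[1].round(3).tolist()); snap('side');snap('scene')
P=cloud('scene').reshape(-1,3);m=(P[:,2]>.27)&(P[:,2]<.35)&(P[:,0]>.59)&(P[:,0]<.68)&(abs(P[:,1]+.045)<.04);print('shackle z',len(P[m]),P[m].min(0).round(3),P[m].max(0).round(3),np.median(P[m],0).round(3))
a=np.load('/tmp/scene.npz')['p'][180:290,180:440,::-1];b=np.load('/tmp/side.npz')['p'][130:330,200:360,::-1]
cv2.imwrite('pics/f1.png',np.hstack([cv2.resize(a,(450,190),interpolation=2).repeat(1,0) if 0 else cv2.copyMakeBorder(cv2.resize(a,(450,190),interpolation=2),0,250,0,0,0),cv2.resize(b,(350,440),interpolation=2)]))
E
```

```text
t 19.6 tcp [ 0.5539 -0.0513  0.3081] lockx yaw 5.1 bend rel S chest xy mm 39.2 17.4 F [-0.4  0.1 -4.7] T [ 0.01  0.07 -0.01] w 0.611
[[-0.004, -0.996, -0.089], [0.001, -0.089, 0.996], [-1.0, 0.003, 0.001]]
shackle z 196 [ 0.591 -0.068  0.311] [ 0.65  -0.024  0.32 ] [ 0.633 -0.042  0.317]
```

View pics/f1.png

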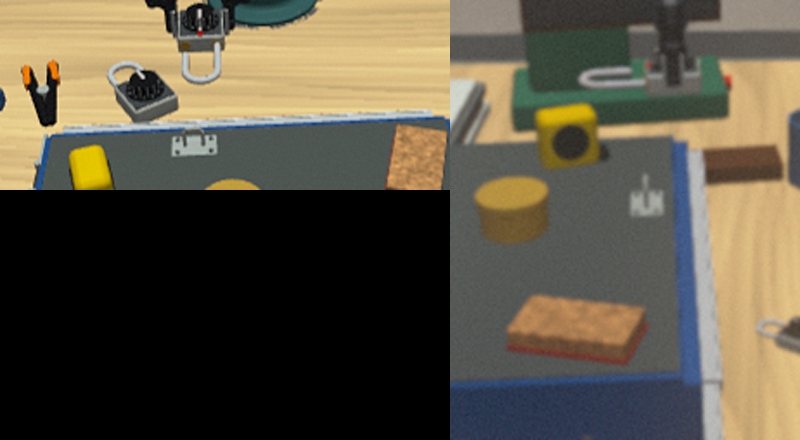

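The lock is level and open (crown reaches x = 0.650, matching the full 22 mm), with its middle about 15 cm above the chest top. The staple is empty and the bystanders are in place.

```bash
python3 -c "
from workcell import *
print(read_state()['joint_vel'].round(4));print(finish_job())"
```

```text
[ 0.0016 -0.0047 -0.0087  0.0008  0.0013  0.0008]
the job is handed in; nothing more can be done
None
```

The job is done and handed in at about 20 s. I pushed the drawer home and turned the dial about 60° clockwise to the red mark. I then pulled the shackle open, swung the lock a quarter turn, slid it off the staple and lifted it clear.

**Last checks:**
- **Lock:** It is level in the gripper, dial up, with its middle about 15.1 cm above the chest top. The shackle crown measures 92 mm out, which is fully open. The arm was still, and the wrist force of about 4.7 N is just the lock's weight.
- **Drawer:** The top rail was level with the lower (shut) drawer's rail to within 1–2 mm when I pushed it home. I did not re-measure it at the end, but it still looked shut in the last pictures.
- **Everything else:** The staple is empty. The bystanders in the last pictures (tape measure, tin, sanding block, offcut, clamp) looked unmoved. The bottle, mallet and most of the mug were outside those crops and were not checked.

**Checks that disagreed:**
- The body measured 50–52 mm in the pictures against the stated 54–56 mm.
- Two estimates of the staple's position differed by about 6 mm. I settled this from contact, and the forces stayed near zero while unhooking.
- Forces reached about 45 N at the drawer stop and 41 N at the end of the shackle pull, both through the fingers.

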